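# Gauge the height of the neck block

### The arm

A 6-joint arm with a two-finger parallel gripper is mounted at the origin on a cart in front of the work surface, level with it; the furniture and walls round the work are solid. World frame = base frame: x ahead of the robot, y to its left, z up, the work surface at z = 0. Lengths are in m, angles in rad, forces in N, time in s.
With the tool pointing down it reaches from about 0.35 to 0.95 m from the base axis. Payload 17.4 kg.
Tool frame: the origin (TCP) lies on the mounting face of the last link; the fingertips stand 186 mm ahead of it and the grasp point (between the pads) lies 167 mm ahead of it; z points along the fingers, y is the line along which they close (so a half turn about z gives the same grasp; the last joint's range is limited). The gripper opens to 93 mm and grips with 3 to 60 N. Pads are 15 mm wide; open, the fingers measure 128 mm over their backs; the gripper's body (75 mm by 188 mm) begins 65 mm behind the grasp point.
Start: joints at [1.205, 0.116, 1.442, -0, 1.584, -0.038], TCP at [0.217, 0.639, 0.405] pointing down, gripper open.
Joint ranges: [-2.83, 2.83], [-0.83, 2.19], [0.07, 2.5], [-1.14, 4.28], [0.01, 3], [-2.97, 2.97]. Speed limits (rad/s): [1.89, 1.89, 2.22, 3.14, 3.14, 3.14].

### API

Orientations are given as a rotation vector (axis times angle).
In Python, from station import env, vision, models gives the robot as it stands.
- The arm moves only by the tool send_rows, never from a script. Its argument "deltas" is a list of rows, each a list of 7 numbers: the turn, a rotation vector about the tool's x, y, z in units of pi/2 rad (1.0 is pi/2 rad), then the shift along the tool's x, y, z in units of 250 mm (1.0 is 250 mm), then the opening, from -1 (shut) to 1 (fully open). A call has 1 to 12 rows; each row shifts and turns the commanded pose from where the row before left it, along the tool's axes as they then stand; what a row does not reach is not made up. A row lasts 1/10 s, in which the tool goes at most 50 mm and 8.59 degrees, less where a joint would pass 70% of its speed; a pose out of reach is approached as far as the arm can. A call with a number of a shift or a turn outside -1 to 1 is refused whole. A call with a gripper value outside its range is refused whole. The fingers move at their own pace and stop on an object; "force" is the grip in N (left out, the last holds). Time passes only in rows, so rows that do not move let the fingers close. It gives the time, the measured TCP pose, the force, the opening and the grip force at its end, in the units of the state.
- env.state(): the state, without advancing time (a new reading comes with each control period).
- vision.grab_frame(name): name is "side" or "top" or "wrist"; returns (picture, depth): 384x512x3 uint8, red, green, blue; 384x512 float32, m along the optical axis (not along the pixel's ray), 0 where there is no reading.
- vision.camera_params(name): a dict with "fx", "fy", "cx", "cy" (pixels), "k1" (the pictures are not rectified: a ray, as slopes to the right and down, at radius r is drawn at 1 + k1 r^2 times it, then the intrinsics apply), "rvec" (rotation vector, rad) and "tvec" (3), from world to camera coordinates, as OpenCV has them. Camera axes: x right, y down, z forward; pixel columns grow to the right and rows downward; lengths in m; the calibration is good to about 2 mm. A picture is of the moment at which its call begins: read the wrist's pose just before it. camera_params takes no time and is no camera call; for the wrist camera it gives the pose at the moment of the call.
- env.close_job(): hands the job in; it is judged then, once.
Trained networks look in the newest picture that a camera, given by its name, has taken for a name from the list of things; names that differ only in an ending like _2 or _b are one class to them, and where a whole thing is asked for, a point or a joint stands for the part that bears it (a point fixed in the world has none). Each returns a list of dicts, best first, with "conf" (0 to 1); they miss things now and then, are a little off and sometimes report something else, mostly with a low value. They report only what shows in the picture. A call takes as long as a camera call.
- models.find_in(camera, label): "extent" ([left, top, width, height] in pixels, round what is visible of it).
- models.pinpoint(camera, label): "position" ([column, row] in pixels: a listed point, or the origin of a listed thing).
The state is a dict: "time_s": time; "joints": joint angles; "joint_vel": joint speeds; "joint_efforts": joint torques, N m; "tool_pos": TCP position; "tool_rot": TCP orientation; "ft_force": force on the tool from outside, world axes, zero at the start; "torque": the same for the moment, N m; "width": finger opening in m; "grasp_force": force on a finger pad.
Only numpy, scipy, OpenCV 4.12 (cv2) and the standard library are available. Lean on these libraries where they do the work, as an engineer would, in place of code of your own. Each camera call takes 0.05 s, during which the arm holds its last target. There are 200 camera calls.

### The job

Check the height of the notched guitar neck block on the sliding height gauge: take it out of the rack and stand it upright in the gauge's nest, between the side lips and squarely back against the back stop. Then raise the sprung plunger by its knob, run the carriage along its bars fully home against the stop collar without knocking the block, and let the foot down gently so that it rests on top of the block. Leave the plain block standing in the rack.

Things in the scene. Friction and masses are not known exactly. Their poses are not given: they have to be found in the camera images.
- neck_block: Loose brown wood block, 36 (its x) x 60 (y) x 92 mm (z), 0.13 kg, upright in one of the two rack bays; known by the notch, 10 mm wide (y) and 12 mm deep, through the middle of its top along x. Origin: centre of its underside. In the rack only its two 60 mm wide faces (+-x) are open to the fingers.
- end_block: Loose plain block of the same wood, 36 x 60 x 84 mm, without a notch, standing in the other bay. Origin: centre of its underside. It stays where it is.
- block_rack: Fixed plywood rack, 56 (x) x 160 (y) mm, floor 14 mm thick. Bay centres at y = +37 and -37 mm; upright dividers to z = 74 mm at y = -74, 0, 74; low strips to z = 26 mm along front (-x) and back. Origin: centre of its underside; blocks stand in it with axes parallel to its own.
- height_gauge: Fixed height gauge, grey base 150 (x) x 360 (y) x 16 mm. Origin: centre of the base's underside, front at -x, y along the bars. Two bars (r 7 mm) along y at x = 55 mm, z = 46 and 88 mm, between pedestals at y = +-165 mm (tops at z = 108). Stop collar on the upper bar at the +y end.
- nest (a point): Nest centre on the base's top face, in the gauge at (-30, 100, 16) mm, axes as the gauge's. The block's origin belongs here, its 60 mm side along y. Steel back stop (16 x 50 mm, 88 high): front face at x = +18 mm from here. Two side lips, 6 mm high, 26 mm long in x, inner faces at y = +-34.5 mm. Front open.
- gauge_carriage (a joint): Aluminium carriage (56 mm wide) sliding on the bars, in m: 0 = far end (plunger at gauge y = -100 mm), grows towards gauge +y, 0.200 = home against the stop collar, plunger right above the nest. Friction (about 2 N) holds it. Its arm overhangs the base, underside 135 mm above the bench, top of its bush 165 mm.
- gauge_plunger (a joint): Vertical sprung plunger in the carriage's arm: lift of its flat foot (28 mm across), 0 to 0.040 m. At 0 the foot's underside is 85 mm above the bench, below the seated block's top (108 mm), so it must be lifted to pass over. Spring and weight push it down with about 4 N. On the seated neck block it reads 0.023.
- plunger_knob (a point): Centre of the top of the plunger's round dark knob, 22 mm across and 34 mm tall with a 26 mm flange below; 204 mm above the bench when the plunger is down. Moves with carriage and plunger. A graduated plate stands 54 mm behind it (+x of the gauge), its top 216 mm above the bench.
- gauge_foot: The plunger's steel foot, a disc 28 mm across and 8 mm thick. Origin: centre of its underside.

How it is judged:
By the outcome, as a careful person would: the job done as asked, in the order asked, and still so for the second after the job is handed in, with the robot touching nothing.
It also fails if it takes over 64 s, if anything falls off the work surface, if the arm or the gripper's body presses on something with over 40 N, if the wrist force passes 120 N, or if a joint passes its speed limit or range.

## Working session

There is one attempt and no reset: what is moved stays moved. The work goes in short steps, Python scripts to look and compute and a tool call to move; the robot and the scene stay as the last step left them, time stands still between calls to the robot, and variables do not carry over. Pictures are saved under pics/ and viewed, at most 10 in all, crops included, and the job is handed in when it is done.

Besides the shell and the picture viewer there is one more tool, called as name(argument=value, ...), one argument or row to a line, values as JSON. send_rows: Moves the arm, as the interface text tells. Its arguments: {"type":"object","properties":{"deltas":{"type":"array"},"force":{"type":"number"}},"required":["deltas"]}

```bash
mkdir -p pics; cat > h.py <<'E'
import numpy as np, cv2
from scipy.spatial.transform import Rotation as R
from station import env, vision, models
def cam(n):
    p=vision.camera_params(n); return p,R.from_rotvec(p['rvec']).as_matrix(),np.array(p['tvec'])
def ray(n,u,v):
    p,Rm,t=cam(n); x=np.array([(u-p['cx'])/p['fx'],(v-p['cy'])/p['fy']]); s=x.copy()
    for _ in range(20): s=x/(1+p['k1']*(s@s))
    return Rm,t,np.array([s[0],s[1],1.])
def at_z(n,u,v,z):
    Rm,t,d=ray(n,u,v); o=-Rm.T@t; w=Rm.T@d; return o+w*(z-o[2])/w[2]
def at_d(n,u,v,dep):
    Rm,t,d=ray(n,u,v); return Rm.T@(d*dep-t)
def cloud(n,D,step=1):
    p,Rm,t=cam(n); v,u=np.mgrid[0:384:step,0:512:step]; v=v.ravel();u=u.ravel(); d=D[v,u]; m=d>0
    v,u,d=v[m],u[m],d[m]; x=np.stack([(u-p['cx'])/p['fx'],(v-p['cy'])/p['fy']],1); s=x.copy()
    for _ in range(20): s=x/(1+p['k1']*(s**2).sum(1,keepdims=True))
    return (np.c_[s,np.ones(len(s))]*d[:,None]-t)@Rm,u,v
def save(n,f,crop=None,sc=1):
    I,D=vision.grab_frame(n); J=I[:,:,::-1]
    if crop: a,b,c,d=crop; J=J[b:d,a:c]
    cv2.imwrite('pics/'+f,cv2.resize(J,None,fx=sc,fy=sc)); return I,D
E
python3 - <<'E'
from h import *
print(env.state())
out=[]
for n in ['side','top']:
    I,D=vision.grab_frame(n); np.save(n+'.npy',D); out.append(I[:,:,::-1])
    for l in ['neck_block','end_block','block_rack','height_gauge','nest','plunger_knob','gauge_foot']:
        f=models.pinpoint(n,l)[:2]; b=models.find_in(n,l)[:1]
        print(n,l,[(np.round(q['position']),round(q['conf'],2)) for q in f],[(np.round(q['extent']),round(q['conf'],2)) for q in b])
    print(vision.camera_params(n))
cv2.imwrite('pics/a.png',cv2.resize(np.vstack(out),None,fx=.78,fy=.78))
cv2.imwrite('pics/top.png',cv2.resize(out[1],None,fx=1.5,fy=1.5))
cv2.imwrite('pics/side.png',cv2.resize(out[0],None,fx=1.5,fy=1.5))
E
```

```text
{'time_s': 0.0, 'joints': array([ 1.20520373e+00,  1.16497748e-01,  1.44224832e+00, -6.06368042e-05,
        1.58399499e+00, -3.78022530e-02]), 'joint_vel': array([-2.12596824e-03,  1.87293113e-03, -5.11202616e-04,  2.13980742e-04,
       -9.61701374e-04, -8.31113967e-05]), 'joint_efforts': array([ 2.40739992e-04, -7.21237993e+01, -6.22630405e+01,  7.78879202e-02,
        2.34912999e-02, -1.12481750e-04]), 'tool_pos': array([0.21734007, 0.63907044, 0.40400765]), 'tool_rot': array([-5.12563083e-01, -3.09932380e+00,  1.78631836e-03]), 'ft_force': array([ 0.68698879, -0.09435709,  0.64510855]), 'torque': array([-0.02975749,  0.00391642,  0.04708141]), 'grasp_force': 0.0, 'width': 0.09319818239159758}
side neck_block [(array([215., 174.]), 0.77)] [(array([203., 154.,  17.,  24.]), 0.77)]
side end_block [(array([215., 176.]), 0.6), (array([202., 171.]), 0.49)] [(array([190., 148.,  20.,  26.]), 0.81)]
side block_rack [(array([209., 180.]), 0.51)] [(array([187., 159.,  44.,  25.]), 0.86)]
side height_gauge [(array([315., 268.]), 0.8)] [(array([259., 200., 118., 125.]), 0.89)]
side nest [(a
[... 593 characters left out ...]
ray([301., 194.]), 0.26)] [(array([116., 190.,  28.,  20.]), 0.69)]
top block_rack [(array([142., 201.]), 0.56)] [(array([112., 185.,  60.,  33.]), 0.81)]
top height_gauge [(array([330., 185.]), 0.92)] [(array([274., 153., 123.,  57.]), 0.84)]
top nest [(array([300., 194.]), 0.88)] [(array([271., 155., 128.,  55.]), 0.6)]
top plunger_knob [(array([372., 186.]), 0.47)] [(array([359., 185.,  21.,  11.]), 0.58)]
top gauge_foot [(array([363., 194.]), 0.49)] []
{'fx': 493.8423239792409, 'fy': 493.8423239792409, 'cx': 249.85888803269324, 'cy': 182.85601382490353, 'k1': -0.05217469427317685, 'rvec': array([ 2.17044169, -2.11655566,  0.15353099]), 'tvec': array([0.05167343, 0.56348638, 1.48087065])}
```

View pics/top.png

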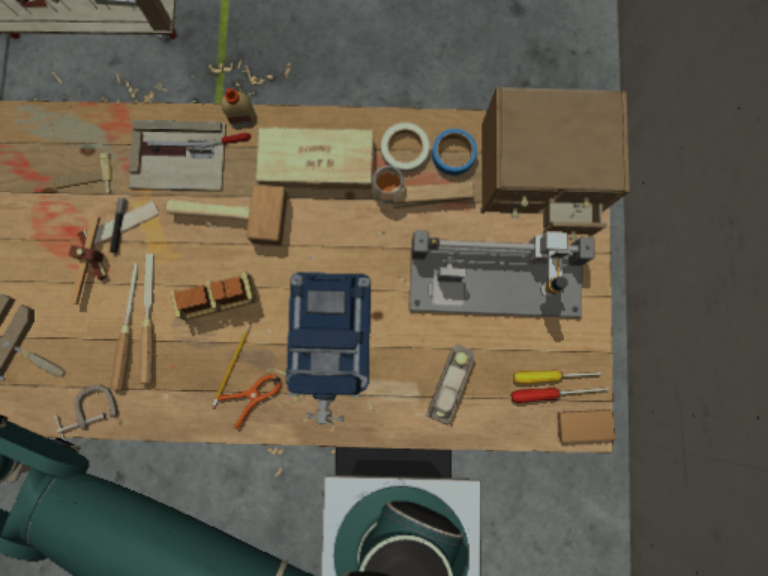

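View pics/side.png

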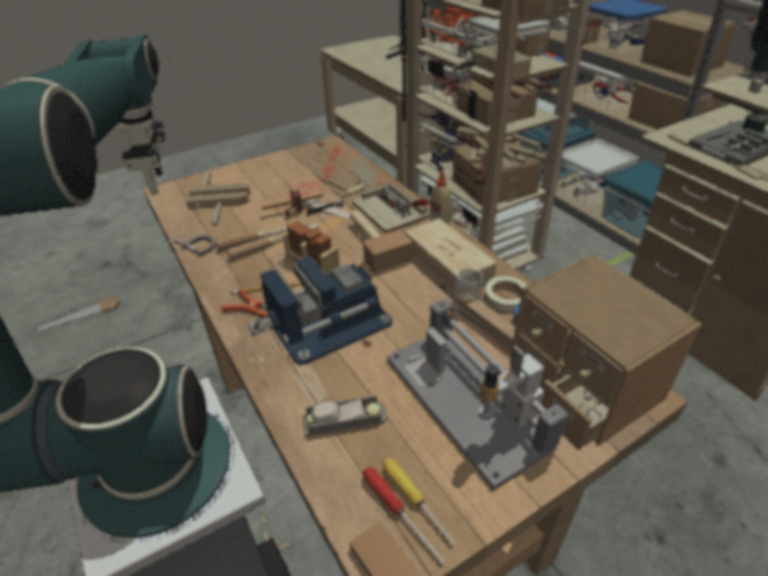

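The top view shows the rack at about (142,197) px, with the notched block in its right bay at (153,192). The gauge is at (330,185), its nest at (300,194), and the carriage is at the far right end, with the knob near (371,188). A cabinet stands behind the carriage.

```bash
python3 - <<'E'
from h import *
for l,u,v,z in [('neck',157,192,.014),('end',132,200,.014),('rack',142,201,0),('gauge',330,185,0),('nest',300,194,.016),('knob',372,186,.204),('foot',363,194,.085)]:
    print(l,at_z('top',u,v,z).round(4))
D=np.load('top.npy'); P,u,v=cloud('top',D)
def rect(m,name):
    q=P[m]; r=cv2.minAreaRect((q[:,:2]*1000).astype(np.float32)); print(name,m.sum(),r,q[:,2].mean().round(4))
g=(u>260)&(u<405)&(v>140)&(v<222)
rect(g&(abs(P[:,2]-.016)<.006),'base')
k=(u>105)&(u<180)&(v>170)&(v<225)
for a,b,n in [(.085,.12,'blocks'),(.098,.115,'neck'),(.06,.083,'div'),(.02,.115,'rack')]: rect(k&(P[:,2]>a)&(P[:,2]<b),n)
m=g&(P[:,2]>.19)&(P[:,2]<.212);print('knob',m.sum(),P[m].mean(0),P[m].max(0),P[m].min(0))
m=g&(P[:,2]>.095)&(P[:,2]<.12);print(P[m][::6].round(3).tolist())
E
```

```text
neck [0.5298 0.3564 0.014 ]
end [0.5025 0.4338 0.014 ]
rack [0.5017 0.4053 0.    ]
gauge [ 0.5676 -0.188   0.    ]
nest [ 0.5345 -0.0916  0.016 ]
knob [ 0.5377 -0.2717  0.204 ]
foot [ 0.5304 -0.2735  0.085 ]
base 3822 ((583.4191284179688, -188.93821716308594), (248.78909301757812, 440.7894287109375), 1.5371651649475098) 0.0166
blocks 545 ((509.6131896972656, 393.8709716796875), (37.712093353271484, 136.49789428710938), 14.804728507995605) 0.101
neck 363 ((510.18707275390625, 393.10516357421875), (36.9348030090332, 134.73094177246094), 15.044936180114746) 0.1042
div 221 ((509.1981506347656, 394.815673828125), (57.211631774902344, 156.3100128173828), 15.47238826751709) 0.0728
rack 1009 ((509.4717712402344, 394.80694580078125), (57.988922119140625, 156.6153106689453), 15.960375785827637) 0.0792
knob 72 [ 0.54381688 -0.27590577  0.20233193] [ 0.59000711 -0.26625304  0.21185549] [ 0.52240172 -0.28686038  0.19161776]
[[0.671, -0.29, 0.099], [0.668, -0.295, 0.103], [0.669, -0.314, 0.1], [0.669, -0.332, 0.1], [0.665, -0.304, 0.102], [0.666, -0.323, 0.1], [0.667, -0.347, 0.098], [0.667, -0.37
[... 2190 characters left out ...]
0.353, 0.116], [0.601, -0.25, 0.112], [0.603, -0.27, 0.105], [0.604, -0.349, 0.109], [0.605, -0.368, 0.107], [0.599, -0.263, 0.107], [0.602, -0.345, 0.104], [0.601, -0.361, 0.109], [0.597, -0.262, 0.099], [0.6, -0.341, 0.097], [0.599, -0.356, 0.105], [0.596, -0.348, 0.102], [0.571, -0.062, 0.102], [0.571, -0.08, 0.104], [0.567, -0.062, 0.105], [0.568, -0.079, 0.106], [0.569, -0.098, 0.101], [0.565, -0.065, 0.103], [0.565, -0.083, 0.104], [0.565, -0.1, 0.107], [0.562, -0.068, 0.102], [0.563, -0.086, 0.1], [0.563, -0.104, 0.102], [0.558, -0.071, 0.107], [0.559, -0.088, 0.106], [0.56, -0.107, 0.101], [0.556, -0.074, 0.106], [0.556, -0.091, 0.105], [0.557, -0.109, 0.105], [0.531, -0.273, 0.103]]
```

send_rows(
  deltas=[
    [0,0,0,-0.15,-0.067,0,1],
    [0,0,0,-0.15,-0.067,0,1],
    [0,0,0,-0.15,-0.067,0,1],
    [0,0,0,-0.15,-0.067,0,1],
    [0,0,0,-0.15,-0.067,0,1],
    [0,0,0,-0.15,-0.067,0,1],
    [0,0,0,-0.15,-0.067,0,1],
    [0,0,0,-0.15,-0.067,0,1],
    [0,0,0,-0.15,-0.067,0,1],
    [0,0,0,-0.15,-0.067,0,1],
  ],
  force=30,
)

```text
time_s: 2.5
tool_pos: [0.5194, 0.3584, 0.4049]
tool_rot: [0.513, 3.099, 0.0]
ft_force: [0.4, 1.4, 0.4]
width: 0.0929
grasp_force: 0.0
```

send_rows(
  deltas=[
    [0,0,0.089,0,0,0,1],
    [0,0,0.089,0,0,0,1],
    [0,0,0.089,0,0,0,1],
    [0,0,0.089,0,0,0,1],
    [0,0,0.089,0,0,0,1],
    [0,0,0.089,0,0,0,1],
    [0,0,0.089,0,0,0,1],
    [0,0,0,0,0,0,1],
    [0,0,0,0,0,0,1],
  ],
)

```text
time_s: 3.4
tool_pos: [0.5184, 0.3597, 0.4048]
tool_rot: [1.904, 2.499, -0.0]
ft_force: [0.0, 0.1, -1.1]
width: 0.0927
grasp_force: 0.0
```

```bash
cat >> h.py <<'E'
def pose():
    s=env.state(); M=R.from_rotvec(s['tool_rot']).as_matrix(); return np.array(s['tool_pos']),M,s
def go(x,y,z,phi):
    """grasp-point target -> shift units (tool axes now), turn units about tool z, tilt to remove"""
    p,M,s=pose(); g=p+M[:,2]*.167; d=M.T@(np.array([x,y,z])-g)/.25
    cur=np.degrees(np.arctan2(M[1,1],M[0,1])); f=np.radians(phi)
    T=np.array([[-np.sin(f),np.cos(f),0],[np.cos(f),np.sin(f),0],[0,0,-1]]).T
    print('t',round(s['time_s'],2),'grasp',g.round(4),'phi',cur.round(2),'shift',d.round(3),'turn',(R.from_matrix(M.T@T).as_rotvec()/(np.pi/2)).round(4),'F',s['ft_force'].round(1),'w',round(s['width'],4),round(s['grasp_force'],1))
E
python3 - <<'E'
from h import *
go(.519,.359,.085,15)
I,D=save('wrist','w1.png',None,1.5); np.save('w.npy',D)
for l in ['neck_block','end_block','block_rack']:
    print(l,[(np.round(q['position']),round(q['conf'],2)) for q in models.pinpoint('wrist',l)[:2]])
P,u,v=cloud('wrist',D)
k=np.hypot(P[:,0]-.51,P[:,1]-.394)<.13
for a,b,n in [(.102,.112,'neck'),(.092,.101,'end'),(.068,.08,'div'),(.02,.115,'rack')]:
    m=k&(P[:,2]>a)&(P[:,2]<b); q=P[m]; print(n,m.sum(),cv2.minAreaRect((q[:,:2]*1000).astype(np.float32)),q[:,2].mean())
E
```

```text
t 3.4 grasp [0.5184 0.3597 0.2378] phi 15.4 shift [-0.003  0.001  0.611] turn [0.     0.     0.0044] F [ 0.   0.1 -1.1] w 0.0927 0.0
neck_block [(array([256., 173.]), 0.75)]
end_block [(array([251., 108.]), 0.6)]
block_rack [(array([255., 139.]), 0.93), (array([253., 168.]), 0.66)]
neck 1997 ((518.9947509765625, 358.8297424316406), (35.993736267089844, 60.55523681640625), 15.104888916015625) 0.10628270187539791
end 3011 ((506.0215759277344, 406.53814697265625), (35.5192985534668, 109.88268280029297), 14.953960418701172) 0.09797121534565681
div 1278 ((508.9217834472656, 395.3695068359375), (55.49267578125, 156.52635192871094), 16.07723617553711) 0.07413114768151809
rack 7631 ((509.0906066894531, 395.41851806640625), (55.8442497253418, 156.52496337890625), 16.07501792907715) 0.08519039927599262
```

View pics/w1.png

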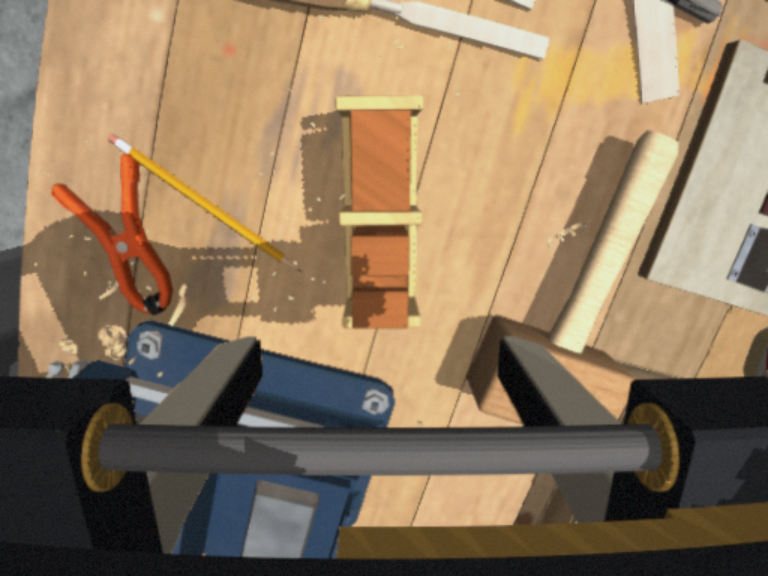

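The near bay holds the notched block: notch at about (380,283) in the picture, centre (0.519,0.359), top at 0.106 as it should be. A mallet lies to its right, so I'll check clearance.

```bash
python3 - <<'E'
from h import *
D=np.load('w.npy'); P,u,v=cloud('wrist',D); f=np.radians(15.1)
q=P[:,:2]-[.519,.3588]; a=q@[np.cos(f),np.sin(f)]; b=q@[-np.sin(f),np.cos(f)]
for lo,hi in [(-70,-50),(-50,-30),(-30,-19),(19,30),(30,50),(50,70),(70,100)]:
    m=(a*1000>lo)&(a*1000<hi)&(abs(b)<.012); print(lo,hi,P[m,2].max() if m.any() else None)
m=(abs(a)<.1)&(abs(b)<.04)&(P[:,2]<.2); print('max',P[m,2].max())
D=np.load('top.npy'); P,u,v=cloud('top',D)
for x0,x1,y0,y1 in [(.55,.7,.25,.38),(.4,.6,.1,.3),(.35,.7,-.42,0)]:
    m=(P[:,0]>x0)&(P[:,0]<x1)&(P[:,1]>y0)&(P[:,1]<y1); print(x0,y0,P[m,2].max())
go(.519,.3588,.085,15.1)
E
```

```text
-70 -50 0.2829170660044864
-50 -30 0.3251770996747611
-30 -19 0.02815881966096605
19 30 0.027885360694044195
30 50 0.31733345186596196
50 70 0.28259274739848184
70 100 0.0023381762842999134
max 0.10855351770507034
0.55 0.25 0.07753995202232646
0.4 0.1 0.17251823419969092
0.35 -0.42 0.21955333074892688
t 3.6 grasp [0.5184 0.3597 0.2378] phi 15.27 shift [-0.004  0.001  0.611] turn [-0.      0.      0.0019] F [ 0.3  0.6 -0.5] w 0.0933 0.0
```

send_rows(
  deltas=[
    [0,0,0.002,-0.004,0.001,0.08,0.4],
    [0,0,0,0,0,0.1,0.4],
    [0,0,0,0,0,0.1,0.4],
    [0,0,0,0,0,0.1,0.4],
    [0,0,0,0,0,0.08,0.4],
    [0,0,0,0,0,0.07,0.4],
    [0,0,0,0,0,0.05,0.4],
    [0,0,0,0,0,0.03,0.4],
    [0,0,0,0,0,0,0.4],
    [0,0,0,0,0,0,0.4],
  ],
  force=30,
)

```text
time_s: 4.6
tool_pos: [0.5191, 0.359, 0.253]
tool_rot: [1.913, 2.492, 0.001]
ft_force: [-0.1, -0.7, 0.1]
width: 0.065
grasp_force: 0.0
```

send_rows(
  deltas=[
    [0,0,0,0,0,0,-0.5],
    [0,0,0,0,0,0,-0.5],
    [0,0,0,0,0,0,-0.5],
    [0,0,0,0,0,0,-0.5],
    [0,0,0,0,0,0,-0.5],
    [0,0,0,0,0,0,-0.5],
  ],
  force=30,
)

```text
time_s: 5.2
tool_pos: [0.519, 0.3589, 0.2524]
tool_rot: [1.913, 2.492, 0.0]
ft_force: [-0.7, -0.8, 2.7]
width: 0.0357
grasp_force: 30.0
```

send_rows(
  deltas=[
    [0,0,0,0,0,-0.04,-0.5],
    [0,0,0,0,0,-0.12,-0.5],
    [0,0,0,0,0,-0.16,-0.5],
    [0,0,0,0,0,-0.18,-0.5],
    [0,0,0,0,0,-0.18,-0.5],
    [0,0,0,0,0,-0.16,-0.5],
    [0,0,0,0,0,0,-0.5],
  ],
  force=40,
)

```text
time_s: 5.9
tool_pos: [0.5185, 0.3586, 0.4695]
tool_rot: [1.911, 2.49, 0.013]
ft_force: [0.0, -0.5, -0.4]
width: 0.036
grasp_force: 39.9
```

```bash
python3 - <<'E'
from h import *
go(.53,-.16,.293,0)
E
```

```text
t 5.9 grasp [0.5197 0.3594 0.3025] phi 14.97 shift [-2.018 -0.497  0.029] turn [ 0.005  -0.0023  0.1664] F [ 0.  -0.5 -0.4] w 0.036 39.9
```

send_rows(
  deltas=[
    [0,0,0,-0.1,-0.025,0,-0.5],
    [0,0,0,-0.17,-0.042,0,-0.5],
    [0,0,0,-0.18,-0.045,0,-0.5],
    [0,0,0,-0.18,-0.045,0,-0.5],
    [0,0,0,-0.18,-0.045,0,-0.5],
    [0,0,0,-0.18,-0.045,0,-0.5],
    [0,0,0,-0.18,-0.045,0,-0.5],
    [0,0,0,-0.18,-0.045,0,-0.5],
    [0,0,0,-0.18,-0.045,0,-0.5],
    [0,0,0,-0.18,-0.045,0,-0.5],
    [0,0,0,-0.18,-0.045,0,-0.5],
    [0,0,0,-0.12,-0.025,0,-0.5],
  ],
)

```text
time_s: 7.1
tool_pos: [0.5281, -0.1613, 0.4618]
tool_rot: [-1.915, -2.49, 0.001]
ft_force: [1.0, 1.1, -1.9]
width: 0.036
grasp_force: 39.9
```

send_rows(
  deltas=[
    [0,0,0.06,-0.1,0,0,-0.5],
    [0,0,0.06,0,0,0,-0.5],
    [0,0,0.046,0,0,0,-0.5],
    [0,0,0,0,0,0,-0.5],
    [0,0,0,0,0,0,-0.5],
  ],
)

```text
time_s: 7.6
tool_pos: [0.5351, -0.1828, 0.4619]
tool_rot: [-2.218, -2.224, 0.0]
ft_force: [-0.8, -0.7, -1.4]
width: 0.0357
grasp_force: 39.9
```

```bash
python3 - <<'E'
from h import *
go(.515,-.09,.0875,0)
I,D=save('wrist','w2.png',None,1.5); np.save('w2.npy',D); 
import json
P,u,v=cloud('wrist',D); np.save('P2.npy',np.c_[P,u,v])
for l,z in [('nest',.016),('height_gauge',0),('plunger_knob',.204),('gauge_foot',.085)]:
    for q in models.pinpoint('wrist',l)[:2]: print(l,np.round(q['position']),round(q['conf'],2),at_z('wrist',*q['position'],z).round(4))
E
```

```text
t 7.6 grasp [ 0.535  -0.1827  0.2949] phi 0.16 shift [ 0.371 -0.079  0.83 ] turn [-0.0003 -0.0001  0.0018] F [-0.8 -0.7 -1.4] w 0.0357 39.9
nest [255.  91.] 0.57 [ 0.537 -0.088  0.016]
height_gauge [276. 164.] 0.7 [ 0.5688 -0.1893  0.    ]
```

View pics/w2.png

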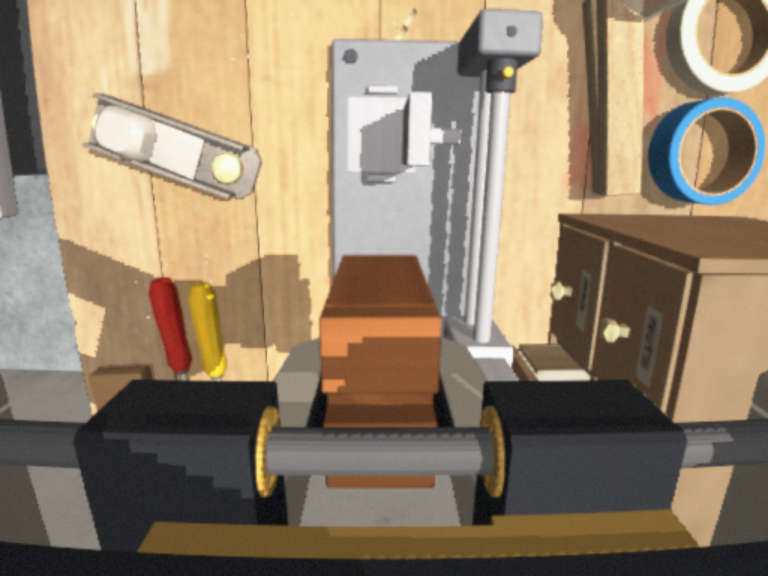

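The view shows the nest plate at about (375,135), the back stop at (418,130) and the bars on the right. I'll fit the gauge pose from depth and edges.

```bash
python3 - <<'E'
from h import *
A=np.load('P2.npy');P=A[:,:3];u,v=A[:,3],A[:,4]
m=(u>255)&(u<300)&(v>50)&(v<120)&(abs(P[:,2]-.104)<.005);q=P[m]
print('stop',m.sum(),cv2.minAreaRect((q[:,:2]*1000).astype(np.float32)),q.mean(0).round(4))
m=(u>300)&(u<372)&(v<70)&(abs(P[:,2]-.108)<.005)&(P[:,1]>-.06);q=P[m]
print('ped',m.sum(),cv2.minAreaRect((q[:,:2]*1000).astype(np.float32)),q[:,2].mean())
b=(abs(P[:,2]-.016)<.004)&(u>210)&(u<330)&(v<180)
pts=[]
for r in range(32,165,4):
    s=b&(v==r)
    if s.sum(): i=np.where(s)[0][np.argmin(u[s])]; pts.append(P[i])
pts=np.array(pts); k=np.polyfit(pts[:,1],pts[:,0],1); print('left edge x=',k,np.degrees(np.arctan(k[0])),np.std(pts[:,0]-np.polyval(k,pts[:,1])))
t=[P[np.where(b&(u==c))[0][np.argmin(v[b&(u==c)])]] for c in range(235,300,4)]; t=np.array(t); k2=np.polyfit(t[:,0],t[:,1],1); print('far edge y=',k2,np.polyval(k2,.57))
# lips z~.022
m=(u>235)&(u<275)&(v>50)&(v<130)&(P[:,2]>.0195)&(P[:,2]<.03);q=P[m];
for s in (q[:,1]>-.09,q[:,1]<-.09): print('lip',s.sum(),q[s].min(0).round(4),q[s].max(0).round(4))
# upper bar ridge z~.095
m=(u>300)&(u<345)&(v>65)&(v<220)&(P[:,2]>.090)&(P[:,2]<.1);q=P[m];k=np.polyfit(q[:,1],q[:,0],1);print('bar',m.sum(),k,np.degrees(np.arctan(k[0])),np.polyval(k,-.09))
E
```

```text
stop 765 ((562.1937255859375, -87.14558410644531), (49.96601486206055, 16.223472595214844), 88.77383422851562) [ 0.562  -0.0869  0.1043]
ped 1371 ((621.7332153320312, -30.048351287841797), (44.198036193847656, 44.78805160522461), 86.84968566894531) 0.10801031494570892
left edge x= [0.00885103 0.49336183] 0.5071134668517838 0.00041433900708314636
far edge y= [-0.02577813  0.0058876 ] -0.008805932543773633
lip 87 [ 0.5257 -0.0839  0.0201] [ 0.5543 -0.0474  0.0283]
lip 81 [ 0.5242 -0.1274  0.0205] [ 0.5483 -0.122   0.0247]
bar 1807 [0.01766008 0.62210051] 1.0117428170383362 0.6205111057179307
```

send_rows(
  deltas=[
    [0,0,0.013,0.1,-0.034,0.05,-0.5],
    [0,0,0,0.14,-0.035,0.05,-0.5],
    [0,0,0,0.14,-0.033,0.1,-0.5],
    [0,0,0,0.003,0,0.15,-0.5],
    [0,0,0,0,0,0.14,-0.5],
    [0,0,0,0,0,0.12,-0.5],
    [0,0,0,0,0,0.1,-0.5],
    [0,0,0,0,0,0.06,-0.5],
    [0,0,0,0,0,0,-0.5],
    [0,0,0,0,0,0,-0.5],
  ],
)

```text
time_s: 8.85
tool_pos: [0.5113, -0.0868, 0.2708]
tool_rot: [2.243, 2.199, 0.001]
ft_force: [-0.3, -0.4, -0.7]
width: 0.0357
grasp_force: 39.9
```

```bash
python3 - <<'E'
from h import *
go(.5103,-.087,.0875,-1)
I,D=save('wrist','w3.png',None,1.2)
E
```

```text
t 8.85 grasp [ 0.5115 -0.0868  0.1038] phi -1.13 shift [-0.001 -0.005  0.065] turn [ 0.0005  0.0001 -0.0014] F [-0.3 -0.4 -0.7] w 0.0357 39.9
```

send_rows(
  deltas=[
    [0,0,0,-0.001,-0.005,0.03,-0.5],
    [0,0,0,0,0,0.02,-0.5],
    [0,0,0,0,0,0.01,-0.5],
    [0,0,0,0,0,0.004,-0.5],
    [0,0,0,0,0,0,-0.5],
    [0,0,0,0,0,0,-0.5],
  ],
)

```text
time_s: 9.5
tool_pos: [0.5098, -0.087, 0.2543]
tool_rot: [-2.243, -2.199, 0.0]
ft_force: [-4.1, 0.5, 6.1]
width: 0.0361
grasp_force: 40.0
```

send_rows(
  deltas=[
    [0,0,0,0,0,0,-0.09],
    [0,0,0,0,0,0,-0.09],
    [0,0,0,0,0,0,-0.09],
    [0,0,0,0,0,-0.04,-0.09],
    [0,0,0,0,0,-0.08,-0.09],
    [0,0,0,0,0,-0.12,-0.09],
    [0,0,0,0,0,-0.16,-0.09],
    [0,0,0,0,0,-0.1,0.7],
    [0,0,0,0,0,0,0.7],
  ],
)

```text
time_s: 10.4
tool_pos: [0.5099, -0.087, 0.3836]
tool_rot: [2.24, 2.196, 0.005]
ft_force: [-0.2, 0.1, 0.1]
width: 0.0542
grasp_force: 0.0
```

```bash
python3 - <<'E'
from h import *
go(.5103,-.087,.075,89)
go(.5103,-.087,.075,-91)
I,D=vision.grab_frame('side'); cv2.imwrite('pics/s2.png',cv2.resize(I[190:334,250:420,::-1],None,fx=4,fy=4))
E
```

```text
t 10.4 grasp [ 0.5109 -0.0872  0.2166] phi -1.14 shift [ 0.002 -0.006  0.566] turn [ 0.0024  0.0036 -1.0015] F [-0.2  0.1  0.1] w 0.0542 0.0
t 10.4 grasp [ 0.5109 -0.0872  0.2166] phi -1.14 shift [ 0.002 -0.006  0.566] turn [ 0.0036 -0.0024  0.9985] F [-0.2  0.1  0.1] w 0.0542 0.0
```

View pics/s2.png

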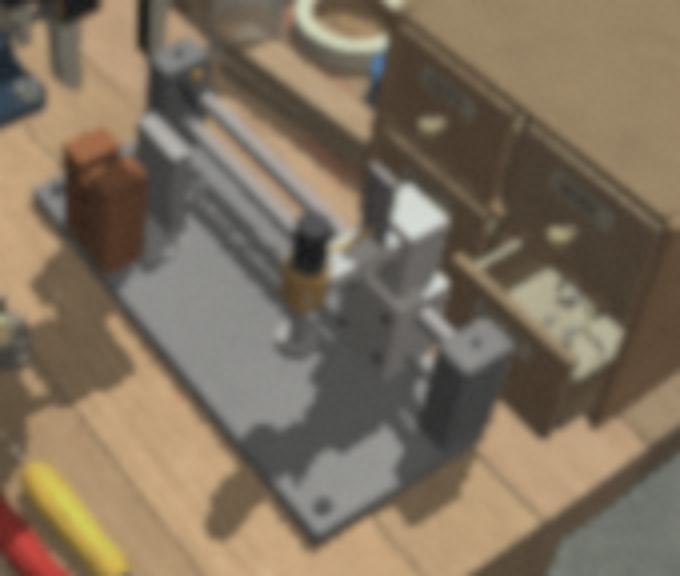

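The block stands upright on the base, in front of the stop. Next I regrip it on its ±y faces.

send_rows(
  deltas=[
    [0,0,0.09,0,0,0,1],
    [0,0,0.091,0,0,0,1],
    [0,0,0.091,0,0,0,1],
    [0,0,0.091,0,0,0,1],
    [0,0,0.091,0,0,0,1],
    [0,0,0.091,0,0,0,1],
    [0,0,0.091,0,0,0,1],
    [0,0,0.091,0,0,0,1],
    [0,0,0.091,0,0,0,1],
    [0,0,0.091,0,0,0,1],
    [0,0,0.09,0,0,0,1],
    [0,0,0,0,0,0,1],
  ],
)

```text
time_s: 11.65
tool_pos: [0.5097, -0.087, 0.3779]
tool_rot: [-3.141, 0.033, 0.002]
ft_force: [-0.3, 0.7, -0.8]
width: 0.093
grasp_force: 0.0
```

```bash
python3 - <<'E'
from h import *
go(.5103,-.087,.065,-91)
I,D=save('wrist','w4.png',None,1.5)
p,Rm,t=cam('wrist'); print('cam',(-Rm.T@t).round(3))
P,u,v=cloud('wrist',D); m=(abs(P[:,2]-.108)<.004)&(np.hypot(P[:,0]-.51,P[:,1]+.087)<.05)
q=P[m]; print(m.sum(),cv2.minAreaRect((q[:,:2]*1000).astype(np.float32)))
m=(abs(P[:,2]-.104)<.005)&(P[:,0]>.545)&(P[:,0]<.58)&(abs(P[:,1]+.087)<.035); q=P[m]
if m.any(): print('stop',m.sum(),cv2.minAreaRect((q[:,:2]*1000).astype(np.float32)))
m=(P[:,2]>.2)&(P[:,2]<.208)&(P[:,0]>.5)&(P[:,0]<.57)&(P[:,1]<-.2); q=P[m]; print('knob',m.sum(),q.mean(0) if m.any() else 0)
E
```

```text
t 11.65 grasp [ 0.5095 -0.0869  0.2109] phi -91.2 shift [0.004 0.    0.584] turn [-0.0002  0.0008 -0.0022] F [-0.3  0.7 -0.8] w 0.093 0.0
cam [ 0.585 -0.089  0.358]
2550 ((525.5430908203125, -86.73526000976562), (59.22540283203125, 67.79872131347656), 89.38423156738281)
stop 1213 ((562.3024291992188, -86.83399963378906), (48.70303726196289, 16.32902717590332), 89.51468658447266)
knob 0 0
```

View pics/w4.png

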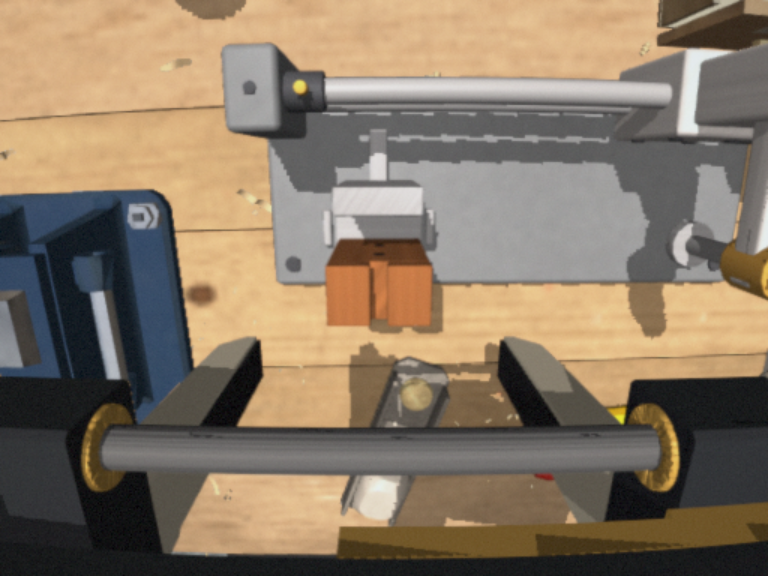

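send_rows(
  deltas=[
    [0,0,-0.002,0.004,0,0.06,1],
    [0,0,0,0,0,0.1,1],
    [0,0,0,0,0,0.12,1],
    [0,0,0,0,0,0.12,1],
    [0,0,0,0,0,0.1,1],
    [0,0,0,0,0,0.06,1],
    [0,0,0,0,0,0.024,1],
    [0,0,0,0,0,0,1],
    [0,0,0,0,0,0,1],
  ],
  force=15,
)

```text
time_s: 12.6
tool_pos: [0.5111, -0.0871, 0.2337]
tool_rot: [3.141, -0.023, 0.002]
ft_force: [0.7, 0.5, -0.3]
width: 0.0928
grasp_force: 0.0
```

send_rows(
  deltas=[
    [0,0,0,0,0,0,0],
    [0,0,0,0,0,0,0],
    [0,0,0,0,0,0,0],
    [0,0,0,0,0,0,0],
    [0,0,0,0,0,0,0],
  ],
  force=15,
)

```text
time_s: 13.1
tool_pos: [0.5108, -0.087, 0.2329]
tool_rot: [-3.141, 0.024, -0.0]
ft_force: [-0.7, 0.7, 1.8]
width: 0.06
grasp_force: 15.0
```

```bash
python3 - <<'E'
from h import *
go(.5365,-.0870,.065,-91)
E
```

```text
t 13.1 grasp [ 0.5109 -0.087   0.0659] phi -90.87 shift [ 0.103 -0.002  0.004] turn [-0.     -0.0001  0.0014] F [-0.7  0.7  1.8] w 0.06 15.0
```

send_rows(
  deltas=[
    [0,0,0.001,0.02,0,0,0],
    [0,0,0,0.025,0,0,0],
    [0,0,0,0.025,0,0,0],
    [0,0,0,0.02,0,0,0],
    [0,0,0,0.005,0,0,0],
    [0,0,0,0,0,0,0],
    [0,0,0,0,0,0,0],
  ],
)

```text
time_s: 13.8
tool_pos: [0.535, -0.0874, 0.2329]
tool_rot: [3.141, -0.026, 0.001]
ft_force: [-0.5, -0.5, 4.0]
width: 0.0599
grasp_force: 15.0
```

send_rows(
  deltas=[
    [0,0,0,0.004,0,0,0],
    [0,0,0,0.004,0,0,0],
    [0,0,0,0,0,0,0],
    [0,0,0,0,0,0,0],
  ],
)

```text
time_s: 14.2
tool_pos: [0.5368, -0.0875, 0.2329]
tool_rot: [3.141, -0.026, -0.0]
ft_force: [-3.7, 0.1, 5.4]
width: 0.0598
grasp_force: 15.0
```

send_rows(
  deltas=[
    [0,0,0,0.004,0,0,0],
    [0,0,0,0.004,0,0,0],
    [0,0,0,0,0,0,0],
    [0,0,0,0,0,0,0],
  ],
)

```text
time_s: 14.6
tool_pos: [0.5383, -0.0875, 0.2328]
tool_rot: [-3.141, 0.026, 0.004]
ft_force: [-12.7, 0.6, 10.8]
width: 0.0599
grasp_force: 15.0
```

send_rows(
  deltas=[
    [0,0,0,-0.003,0,0,0],
    [0,0,0,0,0,0,0.7],
    [0,0,0,0,0,0,0.7],
    [0,0,0,0,0,0,0.7],
    [0,0,0,0,0,-0.1,0.7],
    [0,0,0,0,0,-0.15,0.7],
    [0,0,0,0,0,-0.18,0.7],
    [0,0,0,-0.1,0,-0.18,0.7],
    [0,0,0,-0.1,0,-0.1,0.7],
    [0,0,0,0,0,0,0.7],
    [0,0,0,0,0,0,0.7],
  ],
)

```text
time_s: 15.7
tool_pos: [0.4883, -0.0866, 0.4093]
tool_rot: [3.141, -0.027, 0.002]
ft_force: [-0.1, -0.3, -0.4]
width: 0.0792
grasp_force: 0.0
```

```bash
python3 - <<'E'
from h import *
go(.535,-.276,.28,-91)
I,D=save('wrist','w5.png',None,1.5); np.save('w5.npy',D)
P,u,v=cloud('wrist',D)
r=lambda m: cv2.minAreaRect((P[m][:,:2]*1000).astype(np.float32))
m=(abs(P[:,2]-.108)<.0018)&(np.hypot(P[:,0]-.537,P[:,1]+.087)<.05); print('block',m.sum(),r(m),P[m,2].mean())
m=(abs(P[:,2]-.1035)<.0022)&(P[:,0]>.55)&(P[:,0]<.58)&(abs(P[:,1]+.087)<.035); print('stop',m.sum(),r(m))
E
```

```text
t 15.7 grasp [ 0.4886 -0.0867  0.2423] phi -90.97 shift [ 0.199  0.754 -0.15 ] turn [ 0.0002 -0.001   0.0003] F [-0.1 -0.3 -0.4] w 0.0792 0.0
block 1991 ((535.8319702148438, -87.72801208496094), (59.21742248535156, 35.390811920166016), 89.04093170166016) 0.10734048989279524
stop 1025 ((560.0157470703125, -86.41700744628906), (50.51036834716797, 20.211023330688477), 89.02420806884766)
```

View pics/w5.png

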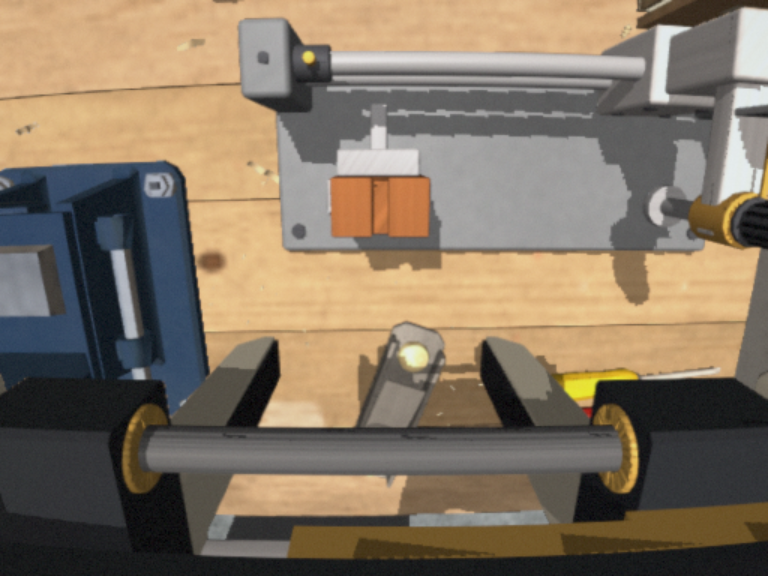

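The block sits flush on the stop and square to it: both measure 89.0°, and its top is at 0.108. On to the knob.

send_rows(
  deltas=[
    [0,0,0,0,0.1,-0.04,0.3],
    [0,0,0,0,0.15,-0.04,0.3],
    [0,0,0,0,0.15,0,0.3],
    [0,0,0,0,0.15,0,0.3],
    [0,0,0,0,0.13,0,0.3],
    [0,0,0,0,0.06,0,0.3],
    [0,0,0,0,0,0,0.3],
    [0,0,0,0,0,0,0.3],
  ],
)

```text
time_s: 16.55
tool_pos: [0.4858, -0.2712, 0.428]
tool_rot: [-3.14, 0.027, 0.002]
ft_force: [-0.3, 0.1, 0.0]
width: 0.0601
grasp_force: 0.0
```

```bash
python3 - <<'E'
from h import *
I,D=save('wrist','w6.png',None,1.5); np.save('w6.npy',D)
P,u,v=cloud('wrist',D)
m=(abs(P[:,2]-.204)<.004)&(P[:,0]>.5)&(P[:,0]<.575)&(abs(P[:,1]+.276)<.04); q=P[m]
print('knob',m.sum(),q.mean(0).round(4),cv2.minEnclosingCircle((q[:,:2]*1000).astype(np.float32)))
for q in models.pinpoint('wrist','plunger_knob')[:2]: print(np.round(q['position']),q['conf'],at_z('wrist',*q['position'],.204).round(4))
m=(P[:,2]>.155)&(P[:,2]<.17)&(abs(P[:,1]+.276)<.06); q=P[m]; print('bush',m.sum(),q.min(0),q.max(0))
m=(P[:,2]>.209)&(P[:,2]<.222)&(P[:,0]>.56)&(P[:,0]<.65); q=P[m]; print('plate',m.sum(),(q.min(0),q.max(0)) if m.any() else 0)
go(.5365,-.275,.192,-91)
E
```

```text
knob 824 [ 0.5338 -0.277   0.2045] ((533.4017333984375, -277.21343994140625), 11.884166717529297)
[261. 148.] 0.95 [ 0.5335 -0.277   0.204 ]
bush 4668 [ 0.52383043 -0.29837283  0.15502176] [ 0.63517748 -0.25827822  0.16998435]
plate 318 (array([ 0.58550109, -0.28983353,  0.20909153]), array([ 0.58927102, -0.26620483,  0.21848771]))
t 16.65 grasp [ 0.4857 -0.2705  0.2617] phi -90.9 shift [0.204 0.015 0.279] turn [-0.0003  0.0001  0.0011] F [-0.6  0.1 -0.3] w 0.0604 0.0
```

View pics/w6.png

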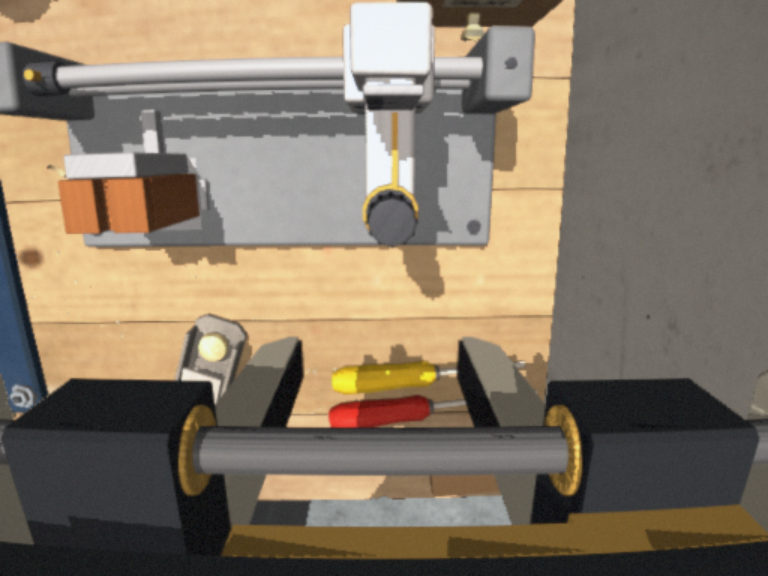

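The knob's dark top is at (390,217) px, which puts it at (0.534,-0.277,0.204). That agrees with the network. The carriage is about 190 mm short of home.

send_rows(
  deltas=[
    [0,0,0,0.09,0.01,0,0.3],
    [0,0,0,0.102,0.013,0,0.3],
    [0,0,0,0,0,0.06,0.3],
    [0,0,0,0,0,0.09,0.3],
    [0,0,0,0,0,0.08,0.3],
    [0,0,0,0,0,0.04,0.3],
    [0,0,0,0,0,0,0.3],
    [0,0,0,0,0,0,0.3],
  ],
  force=25,
)

```text
time_s: 17.45
tool_pos: [0.5333, -0.2779, 0.3623]
tool_rot: [3.141, -0.026, 0.001]
ft_force: [0.2, -0.2, 0.4]
width: 0.0604
grasp_force: 0.0
```

```bash
python3 - <<'E'
from h import *
go(.5336,-.277,.192,-91)
E
```

```text
t 17.45 grasp [ 0.5334 -0.2779  0.1953] phi -90.94 shift [ 0.001 -0.004  0.013] turn [ 0.0002 -0.0004  0.0006] F [ 0.2 -0.2  0.4] w 0.0604 0.0
```

send_rows(
  deltas=[
    [0,0,0,0,-0.004,0.01,0.3],
    [0,0,0,0,0,0,-1],
    [0,0,0,0,0,0,-1],
    [0,0,0,0,0,0,-1],
    [0,0,0,0,0,0,-1],
    [0,0,0,0,0,0,-1],
    [0,0,0,0,0,0,-1],
    [0,0,0,0,0,0,-1],
  ],
  force=35,
)

```text
time_s: 18.25
tool_pos: [0.5333, -0.2772, 0.359]
tool_rot: [3.141, -0.026, -0.0]
ft_force: [-0.3, -0.0, 0.6]
width: 0.0216
grasp_force: 35.0
```

send_rows(
  deltas=[
    [0,0,0,0,0,-0.02,-1],
    [0,0,0,0,0,-0.04,-1],
    [0,0,0,0,0,-0.04,-1],
    [0,0,0,0,0,-0.03,-1],
    [0,0,0,0,0,0,-1],
    [0,0,0,0,0,0,-1],
  ],
)

```text
time_s: 18.85
tool_pos: [0.5333, -0.2772, 0.3915]
tool_rot: [3.141, -0.026, 0.0]
ft_force: [1.5, -0.0, -5.5]
width: 0.0214
grasp_force: 35.0
```

```bash
python3 - <<'E'
from h import *
go(.5363,-.087,.225,-91)
I,D=vision.grab_frame('side'); cv2.imwrite('pics/s3.png',cv2.resize(I[190:334,250:420,::-1],None,fx=4,fy=4))
E
```

```text
t 18.85 grasp [ 0.5333 -0.2772  0.2245] phi -90.96 shift [-0.001 -0.761 -0.002] turn [ 0.0001 -0.0001  0.0004] F [ 1.5 -0.  -5.5] w 0.0214 35.0
```

View pics/s3.png

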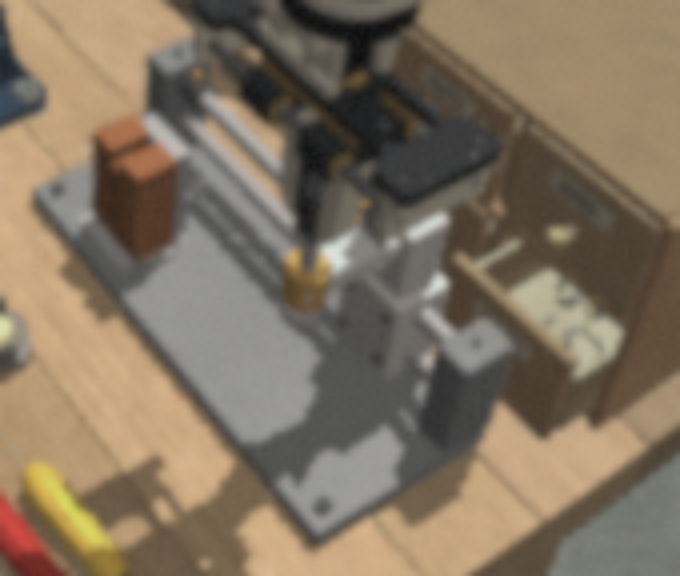

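The plunger is up about 32 mm: the foot is hidden under the bush and the wrist reads -5.5 N. Running the carriage along.

send_rows(
  deltas=[
    [0,0,0,0,-0.03,0,-1],
    [0,0,0,0,-0.06,0,-1],
    [0,0,0,0,-0.08,0,-1],
    [0,0,0,0,-0.08,0,-1],
    [0,0,0,0,-0.08,0,-1],
    [0,0,0,0,-0.08,0,-1],
    [0,0,0,0,-0.08,0,-1],
    [0,0,0,0,-0.08,0,-1],
    [0,0,0,0,-0.08,0,-1],
    [0,0,0,0,-0.04,0,-1],
    [0,0,0,0,0,0,-1],
  ],
)

```text
time_s: 20.0
tool_pos: [0.5361, -0.1034, 0.3914]
tool_rot: [-3.141, 0.024, 0.0]
ft_force: [-0.6, 2.5, -3.8]
width: 0.0214
grasp_force: 35.0
```

send_rows(
  deltas=[
    [0,0,0,0,-0.02,0,-1],
    [0,0,0,0,-0.02,0,-1],
    [0,0,0,0,-0.012,0,-1],
    [0,0,0,0,-0.008,0,-1],
    [0,0,0,0,-0.004,0,-1],
    [0,0,0,0,0,0,-1],
    [0,0,0,0,0,0,-1],
  ],
)

```text
time_s: 20.7
tool_pos: [0.5364, -0.0887, 0.3914]
tool_rot: [-3.141, 0.026, 0.001]
ft_force: [-3.6, 1.3, -5.6]
width: 0.0217
grasp_force: 35.0
```

send_rows(
  deltas=[
    [0,0,0,0,-0.006,0,-1],
    [0,0,0,0,-0.004,0,-1],
    [0,0,0,0,0,0,-1],
    [0,0,0,0,0,0,-1],
  ],
)

```text
time_s: 21.1
tool_pos: [0.5365, -0.0863, 0.3914]
tool_rot: [3.141, -0.027, -0.001]
ft_force: [-5.3, -2.0, -4.5]
width: 0.0214
grasp_force: 35.0
```

send_rows(
  deltas=[
    [0,0,0,-0.002,-0.006,0,-1],
    [0,0,0,0,-0.004,0,-1],
    [0,0,0,0,0,0,-1],
    [0,0,0,0,0,0,-1],
  ],
)

```text
time_s: 21.5
tool_pos: [0.5361, -0.0851, 0.3918]
tool_rot: [3.137, -0.029, 0.002]
ft_force: [-1.5, -22.0, -4.5]
width: 0.0217
grasp_force: 35.0
```

send_rows(
  deltas=[
    [0,0,0,0,0.003,0,-1],
    [0,0,0,0,0,0.01,-1],
    [0,0,0,0,0,0.01,-1],
    [0,0,0,0,0,0.008,-1],
    [0,0,0,0,0,0,-1],
    [0,0,0,0,0,0,-1],
  ],
)

```text
time_s: 22.1
tool_pos: [0.5362, -0.0855, 0.3847]
tool_rot: [3.138, -0.028, 0.002]
ft_force: [-0.2, -16.0, -5.2]
width: 0.0213
grasp_force: 35.0
```

send_rows(
  deltas=[
    [0,0,0,0,0,0.004,-1],
    [0,0,0,0,0,0.003,-1],
    [0,0,0,0,0,0,-1],
    [0,0,0,0,0,0,-1],
  ],
)

```text
time_s: 22.5
tool_pos: [0.5362, -0.0855, 0.383]
tool_rot: [3.138, -0.028, 0.002]
ft_force: [-1.1, -15.5, -3.6]
width: 0.0211
grasp_force: 35.0
```

send_rows(
  deltas=[
    [0,0,0,0,0,0.003,-1],
    [0,0,0,0,0,0.002,-1],
    [0,0,0,0,0,0,-1],
    [0,0,0,0,0,0,-1],
  ],
)

```text
time_s: 22.9
tool_pos: [0.5361, -0.0854, 0.3821]
tool_rot: [3.138, -0.028, 0.002]
ft_force: [-1.6, -15.3, -1.7]
width: 0.0216
grasp_force: 35.0
```

send_rows(
  deltas=[
    [0,0,0,0,0,0.002,-1],
    [0,0,0,0,0,0,-1],
    [0,0,0,0,0,0,-1],
  ],
)

```text
time_s: 23.2
tool_pos: [0.5361, -0.0854, 0.382]
tool_rot: [3.138, -0.028, 0.003]
ft_force: [-3.2, -15.2, 2.1]
width: 0.0215
grasp_force: 35.0
```

send_rows(
  deltas=[
    [0,0,0,0,0,0,0],
    [0,0,0,0,0,0,0],
    [0,0,0,0,0,0,0],
    [0,0,0,0,0,0,0],
    [0,0,0,0,0,-0.04,0],
    [0,0,0,0,0,-0.08,0],
    [0,0,0,0,0,-0.12,0],
    [0,0,0,0,0,-0.12,0],
    [0,0,0,-0.15,0,-0.04,0],
    [0,0,0,-0.15,0,0,0],
    [0,0,0,0,0,0,0],
    [0,0,0,0,0,0,0],
  ],
)

```text
time_s: 24.4
tool_pos: [0.4606, -0.0831, 0.4821]
tool_rot: [3.141, -0.027, 0.003]
ft_force: [0.6, 0.7, -0.1]
width: 0.0464
grasp_force: 0.0
```

```bash
python3 - <<'E'
from h import *
I,D=save('wrist','w7.png',None,1.5)
P,u,v=cloud('wrist',D); go(.5,0,.3,-91)
m=(P[:,2]>.218)&(P[:,2]<.236)&(P[:,0]>.5)&(P[:,0]<.57)&(abs(P[:,1]+.087)<.04); q=P[m]
print('knob',m.sum(),np.median(q,0).round(4),cv2.minEnclosingCircle((q[:,:2]*1000).astype(np.float32)))
m=(abs(P[:,2]-.108)<.0025)&(np.hypot(P[:,0]-.537,P[:,1]+.087)<.05)&(P[:,0]<.556); print('block',m.sum(),cv2.minAreaRect((P[m][:,:2]*1000).astype(np.float32)))
E
```

```text
t 24.45 grasp [ 0.4614 -0.0831  0.3146] phi -90.96 shift [ 0.149 -0.335  0.058] turn [ 0.0001 -0.0007  0.0004] F [ 0.1 -0.4 -0.6] w 0.0465 0.0
knob 684 [ 0.5369 -0.0869  0.2266] ((536.668701171875, -86.72283172607422), 11.731537818908691)
block 921 ((536.1744384765625, -87.81513977050781), (59.28010177612305, 36.12105178833008), 89.08940887451172)
```

View pics/w7.png

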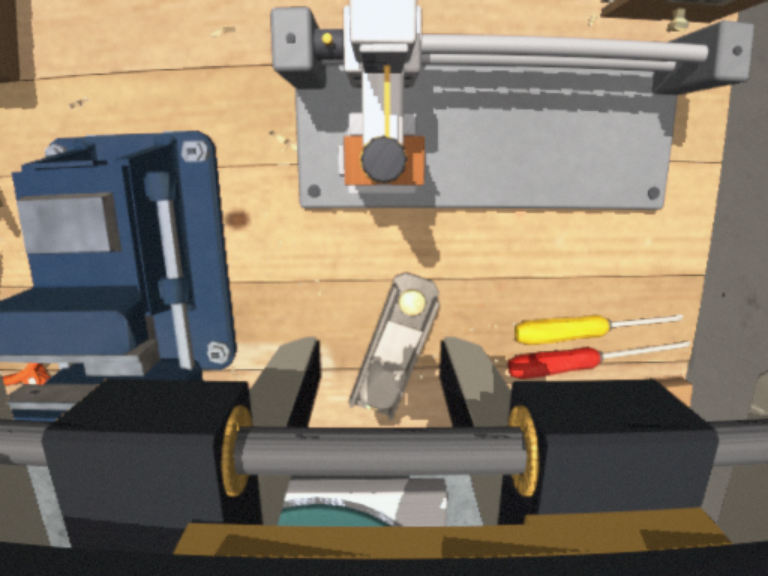

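The carriage touches the collar (345,40). The knob top is at 0.227, a lift of 0.023, over the block, which is still square. Nothing touches the robot.

```bash
python3 -c "
from station import env
print(env.close_job())"
```

```text
the job is handed in; nothing more can be done
None
```

The notched neck block stands square against the back stop in the nest, the carriage is home at the collar, the foot rests on the block at a lift of about 23 mm, the plain block was left in the rack, and the job was handed in at about 24.5 s.

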